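Set the depth stop on a wound coil and lock its clamp

ROBOT

A 6-joint arm with a two-finger parallel gripper is mounted at the origin on the work surface. World frame = base frame: x ahead of the robot, y to its left, z up, the work surface at z = 0. Lengths are in m, angles in rad, forces in N, time in s.
With the tool pointing down it reaches from about 0.275 to 0.875 m from the base axis. Payload 12.5 kg.
Tool frame: the origin (TCP) lies on the centre line of the jaws, within the pads' length; the fingertips stand r.finger_overhang ahead of it and the grasp point (between the pads) lies 3 mm ahead of it (r.finger_overhang is the distance from the TCP to the fingertips, in m); z points along the fingers, y is the direction in which the jaws open and shut (so a half turn about z gives the same grasp; the last joint's range is limited). The gripper opens to 85 mm and grips with 20 to 120 N. Pads are 22 mm wide; open, the fingers measure 114 mm over their backs; the gripper's body (76 mm by 85 mm) begins 54 mm behind the grasp point. The pads swing forward as they close: fully open they stand 13 mm farther back than shut.
Start: joints at [-1.195, 0.351, 1.652, -0, 1.139, -0.085], TCP at [0.245, -0.493, 0.253] pointing down, gripper open.
Joint ranges: [-2.75, 2.75], [-0.79, 2.1], [0.01, 2.65], [-1.57, 4.71], [0.07, 3.14], [-2.87, 2.87]. Speed limits (rad/s): [2.22, 2.22, 2.79, 3.14, 3.14, 3.14].

INTERFACE

Orientations are given as a unit quaternion [x, y, z, w].
In Python, from cell import r, optics gives the robot as it stands. The module is installed in compiled form; this text tells all that it offers. Calls block until the motion is done:
- r.move_to(position, orientation): joint-space move of the TCP to a pose.
- r.move_linear(position, rot=None, vel=0.15): straight line of the TCP; rot=None keeps the orientation; vel is the mean speed in m/s.
- r.set_joints(angles): joint-space move.
- r.set_gripper(opening, squeeze=None): opening from 0.0 (shut) to 1.0 (fully open); squeeze is the grip in N (None keeps the last); returns when the fingers have stopped.
- r.sleep(seconds).
- r.inverse_kinematics(position, orientation): joint angles nearest the present ones, or None.
- optics.get_image(name): name is "side" or "top"; returns a dict with "pixels" (400x640x3 uint8, red, green, blue), "depth" (400x640 float32, m along the optical axis (not along the pixel's ray), 0 where there is no reading), "fx", "fy", "cx", "cy" (pixels), "camera_from_world" (4x4, takes a point from world to camera coordinates). Camera axes: x right, y down, z forward; pixel columns grow to the right and rows downward; lengths in m; the calibration is good to about 2 mm. A picture is of the moment at which its call begins.
A pose or a line that the arm cannot do raises r.PlanningError and nothing moves.
- r.hand_in(): hands the job in, once; it reports no verdict.
Readings, each from a call of its own:
- r.current_t(): time.
- r.current_q(): joint angles.
- r.current_qvel(): joint speeds.
- r.current_effort(): joint torques, N m.
- r.current_tool_pos(): TCP position.
- r.current_ee_rot(): TCP orientation.
- r.current_contact_force(): force on the tool from outside, world axes, zero at the start.
- r.current_torque(): the same for the moment, N m.
- r.current_opening(): opening from 0.0 (shut) to 1.0 (fully open).
Only numpy, scipy, OpenCV 4.12 (cv2) and the standard library are available. Lean on these libraries where they do the work, as an engineer would, in place of code of your own. Each camera call takes 0.05 s, during which the arm holds its last target.

TASK

Set the depth stop on the stand for the coil that stands under it: slide the stop rod down at its black grip until its rubber foot rests lightly on top of the brittle ferrite core, let go so that it stays touching, and then swing the red-knobbed clamp lever clockwise as far as it goes to lock it. Do not press hard on the core or shift the coil, and leave everything else on the bench where it is.

Things in the scene. Friction and masses are not known exactly. Their poses are not given: they have to be found in the camera images.
- stand: The depth-stop stand, fixed to the table: grey base plate 210 x 140 x 12 mm, steel column, and an aluminium arm (36 mm wide, top 160 mm above the table) that guides the rod. Origin on the table, straight under the axis of the stop rod; z up; x points from the rod to the column (column 95 mm behind the rod); y to the left seen with the column at the far side. The stand's place and turn about z differ each time.
- rod_grip (a point): Centre of the black round grip (orange ring round it) on top of the vertical stop rod: upright cylinder, 30 mm in diameter, 36 mm tall, flat on top. The rod slides straight down with about 2 N of push, stays where it is left (drag 4.5 N, weight 2.5 N) and is not turned. The underside of its foot is 150 mm below this point while the foot is unloaded. At the start the foot is 23 to 56 mm above the core.
- foot: Black rubber foot, 20 mm in diameter, at the lower end of the rod; origin at the centre of its underside. It is springy: it gives 1 mm for each 5 N, over 6 mm, and is hard after that.
- coil: The part: loose copper-wound coil on a black bobbin (flanges 56 mm in diameter, bobbin 34 mm tall) standing on the base plate under the foot, with a dark grey ferrite core 32 mm in diameter that rises out of its top. Origin at the centre of the underside, z up. The core sticks up by a different amount on each piece: its top is somewhere from 44 to 62 mm above this origin and no reading tells where. The core cracks if pressed with more than 15 N.
- clamp_lever (a joint): Angle of the clamp lever about its vertical pivot, rad: 0 is open (the lever points to the stand's -y), growing clockwise seen from above to a hard end stop at 1.40 (locked; it then points almost to the stand's -x). It starts at 0 to 0.35, needs about 4 N at the knob (0.22 N m) to move and stays where it is left.
- lever_knob (a point): Centre of the red knob of the clamp lever: upright cylinder 18 mm in diameter; its top is 22 mm above this point, and about 14 mm below this point lies the top of the lever's flat bar, which runs from the knob to the pivot. The knob's centre is 65 mm from the pivot's axis.
- lever_pivot (a point): Point on the vertical pivot axis of the clamp lever, level with the centre of the red knob; 50 mm from the rod's axis, towards the stand's -x.
- spare_coil: Bystander: a second, spare coil of the same kind (56 mm in diameter, 46 mm tall) on the table beside the stand. Origin at its underside, like those of all bystanders.
- spool_green: Bystander: wire spool with light green flanges and green wire, 80 mm in diameter, 80 mm tall.
- spool_pink: Bystander: wire spool with light green flanges and pink wire, 80 mm in diameter, 80 mm tall.
- meter: Bystander: grey hand-held meter lying flat, 160 x 80 x 40 mm.
- battery: Bystander: black and white battery block, 90 x 60 x 66 mm.
- pliers: Bystander: pliers with green handles lying flat, about 170 x 50 x 12 mm.
- screwdriver: Bystander: screwdriver with a blue handle lying flat, 170 mm long.
- screw_jar: Bystander: small clear jar with a white lid, 48 mm in diameter, 60 mm tall.
Things that resemble listed ones, but are neither listed nor needed, are in the scene too. Leave any green or pink look-alike of the coil alone.

How it is judged:
On the way, in this order (a step that is already met when the one before it is completed fails the run):
1. the rubber foot rests on the core (more than 0.5 N) (contact force between foot and coil above 0.5 N), for 0.3 s.
2. the clamp lever is swung to its end stop (1.25 rad or more) while the foot still touches the core (contact force between foot and coil above 0.5 N and value of joint clamp_lever above 1.25 rad), for 0.2 s.
At the end, for the whole second after the job is handed in: The rod's foot rests on top of the core with more than 0.5 N and is still, the clamp lever is at 1.25 rad or more (its end stop is 1.40), and the coil stands upright and still on the base plate (all of step 2 and z of foot in the frame of coil above 0.04 m and angle between coil's own z axis and vertical below 0.06 rad and linear speed of coil below 0.01 m/s and linear speed of foot below 0.005 m/s); the robot touches nothing.
It fails at once if the core is pressed with more than 15 N (contact force between foot and coil above 15 N).
It fails at once if the coil is shifted by more than 10 mm (distance of coil from where it was at the start of the episode above 0.01 m).
It fails at once if a bystander is shifted by more than 25 mm (distance of any of spare_coil, spool_green, spool_pink, meter, battery, pliers, screwdriver, screw_jar from where it was at the start of the episode above 0.025 m).
It also fails if it takes over 48 s, if anything falls off the work surface, if the arm or the gripper's body presses on something with over 40 N, if the wrist force passes 120 N, or if a joint passes its speed limit or range.

## Working session

There is one attempt and no reset: what is moved stays moved. The work goes in short steps, each a Python script; the robot and the scene stay as the last script left them, time stands still between calls to the robot, and variables do not carry over. Pictures are saved under pics/ and viewed, and the job is handed in when it is done.

```bash
mkdir -p pics; cat > h.py <<'E'
from cell import r, optics
import numpy as np, cv2
def snap(tag):
    for n in("side","top"):
        d=optics.get_image(n); np.savez(f"pics/{tag}_{n}.npz",**d)
        cv2.imwrite(f"pics/{tag}_{n}.png",d["pixels"][:,:,::-1])
def load(tag,n): return dict(np.load(f"pics/{tag}_{n}.npz"))
def cloud(d):
    z=d["depth"]; v,u=np.mgrid[:z.shape[0],:z.shape[1]]
    P=np.stack([(u-d["cx"])*z/d["fx"],(v-d["cy"])*z/d["fy"],z,np.ones_like(z)],-1)
    W=P@np.linalg.inv(d["camera_from_world"]).T
    W[z==0]=np.nan
    return W[...,:3]
E
python3 - <<'E'
from h import *
snap("a")
print(r.current_t(),r.finger_overhang,r.current_ee_rot(),r.current_contact_force())
for n in("side","top"):
    d=load("a",n);print(d["fx"],np.linalg.inv(d["camera_from_world"]).round(3))
E
```

```text
0.1 0.022 [ 9.73569383e-01  2.28390740e-01 -9.61418702e-05 -5.63499541e-04] [0.86470339 0.22817278 0.63239475]
503.9822274177813 [[ 0.964 -0.154  0.216  0.244]
 [-0.266 -0.568  0.779 -1.105]
 [ 0.003 -0.808 -0.589  0.989]
 [ 0.     0.     0.     1.   ]]
388.4062911782628 [[ 1.600e-02 -9.720e-01  2.330e-01  2.740e-01]
 [-1.000e+00 -1.600e-02  1.000e-03 -8.000e-03]
 [ 3.000e-03 -2.330e-01 -9.720e-01  1.341e+00]
 [ 0.000e+00  0.000e+00  0.000e+00  1.000e+00]]
```

View pics/a_side.png

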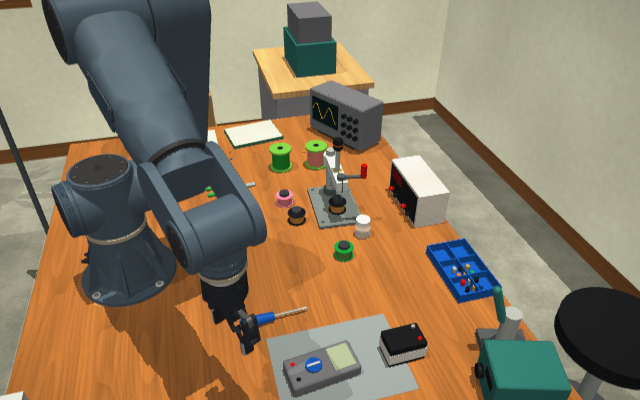

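View pics/a_top.png

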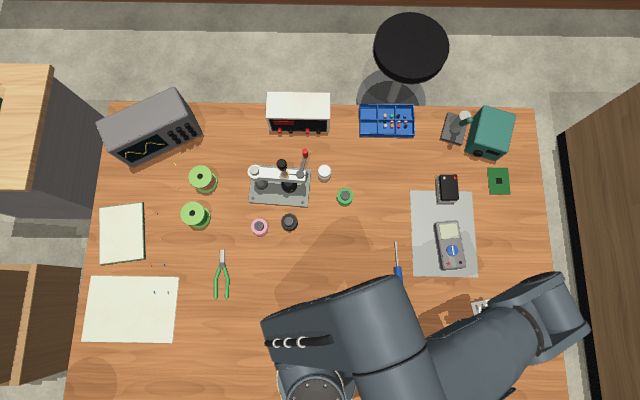

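The side view shows the stand around (335,190), with the grip near (337,145) and the red knob near (364,171). In the top view the grip is near (282,164), the knob near (305,153) and the column near (253,172). I'll enlarge both and measure.

```bash
python3 - <<'E'
from h import *
for n,(u0,u1,v0,v1) in dict(side=(290,390,125,245),top=(235,335,135,215)).items():
    d=load("a",n);W=cloud(d);im=d["pixels"]
    cv2.imwrite(f"pics/a_{n}_z.png",cv2.resize(im[v0:v1,u0:u1,::-1],None,fx=5 if n=="side" else 7,fy=5 if n=="side" else 7,interpolation=cv2.INTER_NEAREST))
    hsv=cv2.cvtColor(im,cv2.COLOR_RGB2HSV).astype(int)
    w=np.zeros(im.shape[:2],bool);w[v0:v1,u0:u1]=1
    red=w&((hsv[...,0]<5)|(hsv[...,0]>175))&(hsv[...,1]>170)&(hsv[...,2]>80)
    org=w&(hsv[...,0]>=8)&(hsv[...,0]<22)&(hsv[...,1]>150)&(W[...,2]>.15)
    blk=w&(hsv[...,2]<60)&(W[...,2]>.16)
    for k,m in(("red",red),("org",org),("blk",blk)):
        vv,uu=np.nonzero(m); P=W[m]
        if len(P): print(n,k,len(P),uu.mean().round(1),vv.mean().round(1),uu.min(),uu.max(),vv.min(),vv.max(),np.nanmedian(P,0).round(3),np.nanmin(P,0).round(3),np.nanmax(P,0).round(3))
E
```

```text
side red 78 364.3 170.9 361 389 164 189 [0.687 0.04  0.194] [0.678 0.034 0.032] [0.823 0.149 0.213]
side org 35 339.9 152.3 333 366 144 178 [0.629 0.099 0.25 ] [0.615 0.038 0.159] [0.697 0.122 0.257]
side blk 121 338.4 148.0 333 360 137 182 [0.626 0.1   0.26 ] [0.614 0.043 0.163] [0.679 0.123 0.272]
top red 28 304.9 153.1 303 307 149 156 [0.679 0.046 0.204] [0.676 0.04  0.174] [0.693 0.053 0.212]
top org 8 286.8 165.8 281 303 156 169 [0.619 0.1   0.251] [0.61  0.054 0.176] [0.68  0.112 0.263]
top blk 44 281.8 165.1 277 286 159 170 [0.617 0.109 0.266] [0.611 0.099 0.236] [0.638 0.123 0.271]
```

View pics/a_side_z.png

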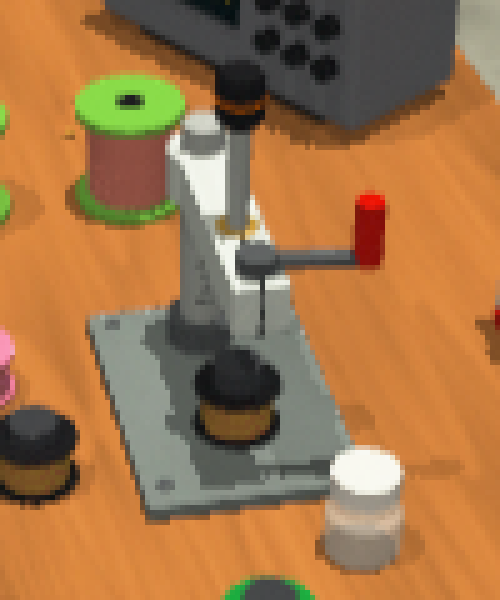

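View pics/a_top_z.png

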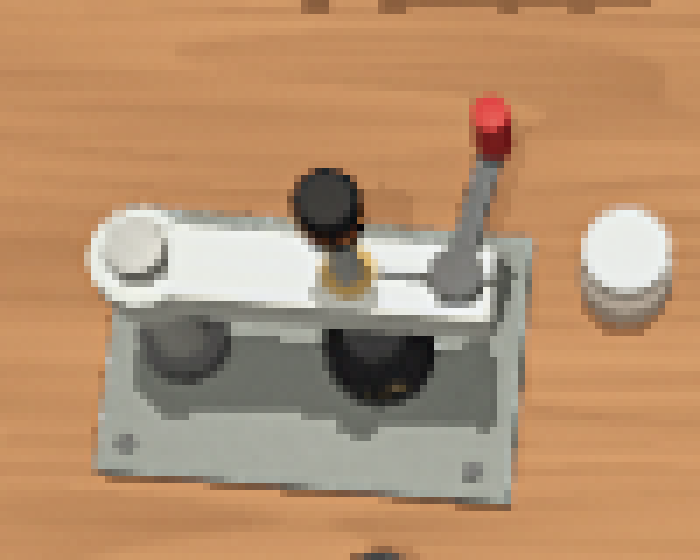

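```bash
python3 - <<'E'
from h import *
# grip top & knob top height planes, arm-top & base-plate orientation, coil
for n,(u0,u1,v0,v1) in dict(side=(290,390,125,245),top=(235,335,135,215)).items():
    d=load("a",n);W=cloud(d);z=W[...,2]
    w=np.zeros(z.shape,bool);w[v0:v1,u0:u1]=1
    for lo,hi in((.263,.285),(.205,.225),(.15,.17),(.007,.017),(.04,.08)):
        m=w&(z>lo)&(z<hi);P=W[m]
        if len(P)<4: continue
        rect=cv2.minAreaRect(P[:,:2].astype(np.float32))
        print(n,lo,hi,len(P),np.median(P,0).round(4),np.round(rect[0],4),np.round(rect[1],4),rect[2])
    # full list of grip & knob region
E
```

```text
side 0.263 0.285 50 [0.628  0.1078 0.2681] [0.6278 0.1088] [0.0273 0.0268] 81.18498229980469
side 0.205 0.225 50 [0.6323 0.1034 0.211 ] [0.6596 0.0775] [0.0156 0.1027] 42.68075942993164
side 0.15 0.17 348 [0.6231 0.109  0.1606] [0.6521 0.1301] [0.1825 0.0865] 88.07427978515625
side 0.007 0.017 1459 [0.612  0.1171 0.0125] [0.6962 0.3108] [0.6967 0.3388] 76.88199615478516
side 0.04 0.08 1237 [0.6659 0.3815 0.0581] [0.6499 0.2634] [0.6981 0.3118] 65.98396301269531
top 0.263 0.285 72 [0.624  0.1118 0.2678] [0.6245 0.1121] [0.0268 0.0264] 57.339866638183594
top 0.205 0.225 28 [0.6841 0.0491 0.2075] [0.6572 0.0799] [0.0155 0.102 ] 41.3166618347168
top 0.15 0.17 534 [0.623  0.1418 0.1599] [0.6417 0.1373] [0.182  0.0723] 88.51952362060547
top 0.007 0.017 1248 [0.5966 0.1395 0.0119] [0.6752 0.1288] [0.3294 0.2827] 88.9416275024414
top 0.04 0.08 268 [0.6269 0.087  0.0581] [0.6335 0.0877] [0.0566 0.2561] 15.658510208129883
```

Grip: both views put its centre near (0.626, 0.110), with the top at z≈0.268. The column is toward +y and the lever points away from the robot. Next I need the stand yaw, the pivot, the knob and the approximate core height.

```bash
python3 - <<'E'
from h import *
for n,(u0,u1,v0,v1) in dict(side=(290,355,125,245),top=(235,335,135,215)).items():
    d=load("a",n);W=cloud(d);z=W[...,2];im=d["pixels"].astype(int)
    w=np.zeros(z.shape,bool);w[v0:v1,u0:u1]=1
    m=w&(z>.154)&(z<.164)&(im.min(-1)>170)
    P=W[m][:,:2].astype(np.float32);R=cv2.minAreaRect(P);print(n,"arm",len(P),R, "box",cv2.boxPoints(R).round(3).tolist())
    m=w&(abs(z-.0125)<.006)&(np.ptp(im,axis=-1)<40)
    P=W[m][:,:2].astype(np.float32);m2=(P[:,0]>.5)&(P[:,0]<.72)&(P[:,1]>-.02)&(P[:,1]<.28);P=P[m2];R=cv2.minAreaRect(P);print(n,"plate",len(P),R)
for n,(u0,u1,v0,v1) in dict(side=(355,375,160,182),top=(298,312,145,160)).items():
    d=load("a",n);W=cloud(d);hsv=cv2.cvtColor(d["pixels"],cv2.COLOR_RGB2HSV).astype(int)
    w=np.zeros(hsv.shape[:2],bool);w[v0:v1,u0:u1]=1
    m=w&((hsv[...,0]<5)|(hsv[...,0]>175))&(hsv[...,1]>150)
    P=W[m];t=P[P[:,2]>.206];print(n,"knob",np.nanmin(P,0).round(4),np.nanmax(P,0).round(4),"top",len(t),t.mean(0).round(4))
d=load("a","side");W=cloud(d)
for v in range(190,214): print(v,[tuple((W[v,u,[0,1,2]]*1000).round().astype(int).tolist()) for u in(334,337,340)])
# bystander jar/spare heights near
d=load("a","top");W=cloud(d)
vv=slice(160,180)
print("jar",np.nanmean(W[166:178,319:330].reshape(-1,3),0).round(3))
E
```

```text
side arm 156 ((0.6299854516983032, 0.13361530005931854), (0.17660747468471527, 0.03526557236909866), 87.0260009765625) box [[0.6079999804496765, 0.04600000008940697], [0.6430000066757202, 0.04500000178813934], [0.6520000100135803, 0.22100000083446503], [0.6169999837875366, 0.22300000488758087]]
side plate 1196 ((0.6100286841392517, 0.13515254855155945), (0.218503937125206, 0.16646583378314972), 71.8484878540039)
top arm 381 ((0.6252037882804871, 0.13845857977867126), (0.18160273134708405, 0.045410074293613434), 84.78019714355469) box [[0.593999981880188, 0.05000000074505806], [0.6399999856948853, 0.04600000008940697], [0.656000018119812, 0.22699999809265137], [0.6110000014305115, 0.23100000619888306]]
top plate 1241 ((0.6263044476509094, 0.12031122297048569), (0.2516278922557831, 0.1418495923280716), 85.54095458984375)
side knob [0.6781 0.0337 0.1706] [0.6961 0.0509 0.2128] top 18 [0.6878 0.0443 0.2091]
top knob [0.6759 0.0401 0.1706] [0.6926 0.0532 0.213 ] top 20 [0.6844 0.0472 0.2087]
190 [(645, 189, 32), (610, 46, 135), (619, 44, 135)]
191 [(645, 188, 28), (610, 46, 132), (620, 46
[... 569 characters left out ...]
 93, 53)]
203 [(617, 95, 51), (625, 90, 53), (636, 92, 50)]
204 [(616, 90, 51), (626, 93, 47), (635, 90, 47)]
205 [(617, 93, 45), (623, 81, 53), (634, 86, 47)]
206 [(616, 89, 44), (624, 86, 44), (633, 83, 45)]
207 [(616, 91, 39), (-9223372036854775808, -9223372036854775808, -9223372036854775808), (633, 81, 43)]
208 [(616, 91, 34), (624, 84, 38), (635, 87, 34)]
209 [(618, 96, 26), (626, 92, 28), (635, 89, 29)]
210 [(616, 90, 28), (626, 91, 25), (634, 85, 28)]
211 [(617, 93, 21), (626, 89, 23), (634, 83, 25)]
212 [(617, 91, 19), (625, 85, 21), (635, 88, 17)]
213 [(615, 86, 19), (624, 84, 18), (634, 85, 16)]
jar [ 0.666 -0.014  0.056]<stdin>:15: RuntimeWarning: invalid value encountered in cast
```

```bash
cat >> h.py <<'E'
ROD=np.array([.626,.1105]);YAW=np.radians(86.5);XS=np.array([np.cos(YAW),np.sin(YAW)]);PIV=ROD-.05*XS
def quat(a): return [np.cos(a/2),np.sin(a/2),0,0]
E
python3 - <<'E'
from h import *
for a in(-13,167,-84,96,-104):
    print(a,r.inverse_kinematics([.69,.06,.3],quat(np.radians(a))), r.inverse_kinematics([.63,0.02,.21],quat(np.radians(a))))
q=quat(np.radians(-13))
p=r.current_tool_pos();r.move_linear([p[0],p[1],.36],vel=.3)
r.set_gripper(0.)
r.move_to([*ROD,.34],q);print(r.current_t())
r.move_linear([*ROD,.305],vel=.1)
print(r.current_t(),r.current_tool_pos(),[np.round(r.current_contact_force(),2) for _ in range(3)],r.current_opening())
r.sleep(.3);print([np.round(r.current_contact_force(),2) for _ in range(3)])
snap("b");print(r.current_t())
E
```

```text
-13 [ 1.95498460e-02  5.84072164e-01  1.17593653e+00 -4.44089210e-16
  1.38158396e+00  1.81723898e+00] [-4.21040657e-02  5.39239488e-01  1.47327954e+00 -4.44089210e-16
  1.12907363e+00  1.75558506e+00]
167 [ 1.95498460e-02  5.84072164e-01  1.17593653e+00 -4.44089210e-16
  1.38158396e+00 -1.32435368e+00] [-4.21040657e-02  5.39239488e-01  1.47327954e+00 -4.44089210e-16
  1.12907363e+00 -1.38600759e+00]
-84 None None
96 [ 1.95498460e-02  5.84072164e-01  1.17593653e+00 -4.44089210e-16
  1.38158396e+00 -8.51699091e-02] [-4.21040657e-02  5.39239488e-01  1.47327954e+00 -4.44089210e-16
  1.12907363e+00 -1.46823821e-01]
-104 None None
3.9
4.4 [0.62613372 0.1103084  0.30522349] [array([ 0.23, -0.13,  0.28]), array([ 0.23, -0.13,  0.28]), array([ 0.23, -0.13,  0.28])] 0.0011993474179913793
[array([-0.3 , -0.23, -0.08]), array([-0.3 , -0.23, -0.08]), array([-0.3 , -0.23, -0.08])]
4.8
```

```bash
python3 - <<'E'
from h import *
d=load("b","side")["pixels"][90:240,270:400,::-1];t=load("b","top")["pixels"][110:230,235:365,::-1]
a=cv2.resize(d,None,fx=3,fy=3);b=cv2.resize(t,None,fx=3,fy=3)
o=np.zeros((450,780,3),np.uint8);o[:,:390]=a;o[:360,390:]=b
cv2.imwrite("pics/b_z.png",o)
E
```

```text
(no output)
```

View pics/b_z.png

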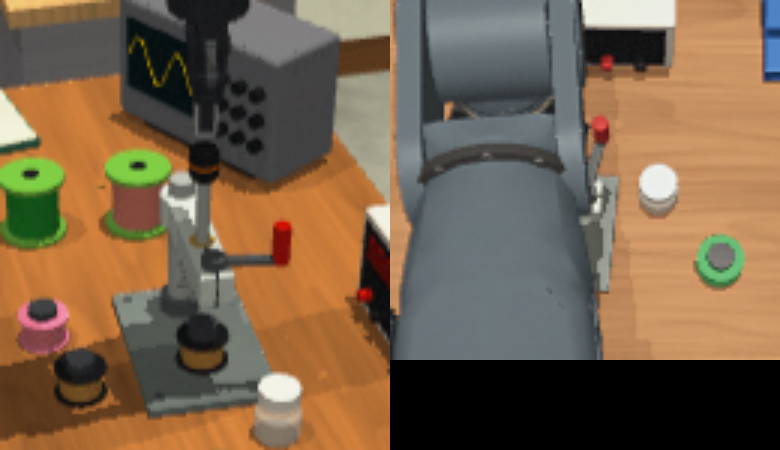

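The closed fingertips hang centred just above the grip at about (204,140) in the enlarged side view, so the pose is good. Next I push down with force feedback.

```bash
python3 - <<'E'
from h import *
z=.305
def fz(n=4):
    s=[]
    for _ in range(n): r.sleep(.03); s.append(r.current_contact_force()[2])
    return np.mean(s),np.std(s)
b,_=fz(8);print("bias",b)
t0=r.current_t()
while z>.268:
    st=.0025 if z>.275 else .0015
    z-=st; r.move_linear([*ROD,z],vel=.05); f,s=fz(2)
    print(round(r.current_t(),2),round(z,4),round(r.current_tool_pos()[2],4),round(f-b,2),round(s,2))
    if f-b>4: break
E
```

```text
bias 0.08800313518304567
5.38 0.3025 0.3024 -0.23 0.19
5.7 0.3 0.2999 0.24 0.04
6.02 0.2975 0.2975 -0.56 0.31
6.33 0.295 0.295 -0.96 0.45
6.65 0.2925 0.2924 -0.37 0.08
6.97 0.29 0.2899 0.02 0.87
7.28 0.2875 0.2874 -0.5 0.43
7.6 0.285 0.2848 -0.43 0.18
7.92 0.2825 0.2823 0.71 0.29
8.23 0.28 0.2798 -0.47 0.02
8.55 0.2775 0.2773 0.17 0.02
8.87 0.275 0.2748 -0.1 0.71
9.18 0.2735 0.2734 0.07 0.06
9.5 0.272 0.2719 0.28 0.44
9.82 0.2705 0.2704 -0.09 0.86
10.13 0.269 0.2689 -0.18 0.36
10.45 0.2675 0.2674 0.39 0.03
```

```bash
cat >> h.py <<'E'
def zoom(tag):
    snap(tag)
    d=load(tag,"side")["pixels"][90:240,270:400,::-1];t=load(tag,"top")["pixels"][110:230,235:365,::-1]
    o=np.zeros((600,780,3),np.uint8);o[:450,:390]=cv2.resize(d,None,fx=3,fy=3);o[:360,390:]=cv2.resize(t,None,fx=3,fy=3)
    cv2.imwrite(f"pics/{tag}_z.png",o)
def grip(tag):
    d=load(tag,"side");hsv=cv2.cvtColor(d["pixels"],cv2.COLOR_RGB2HSV).astype(int);W=cloud(d)
    w=np.zeros(W.shape[:2],bool);w[125:200,325:350]=1
    m=w&(hsv[...,0]>=8)&(hsv[...,0]<22)&(hsv[...,1]>150)&(np.hypot(W[...,0]-.626,W[...,1]-.1105)<.025)&(W[...,2]>.168)
    vv,uu=np.nonzero(m);print("ring",len(vv),uu.mean(),vv.mean(),np.median(W[m],0).round(4))
E
python3 -c "
from h import *
zoom('c');grip('a');grip('b');grip('c')"
```

```text
ring 27 337.81481481481484 146.25925925925927 [0.6275 0.099  0.2514]
ring 28 337.7857142857143 146.25 [0.626  0.0998 0.2513]
ring 27 338.0740740740741 152.85185185185185 [0.6278 0.099  0.2292]
```

View pics/c_z.png

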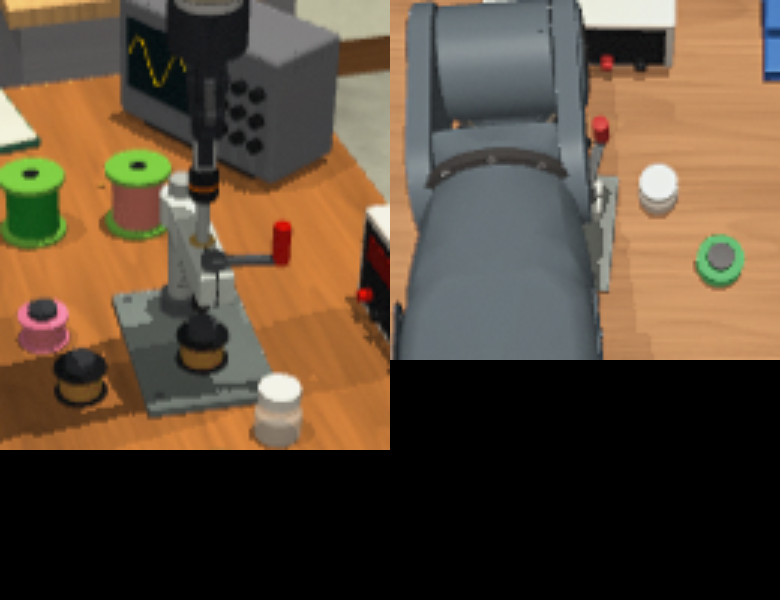

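The rod has slid 22 mm without any static reading, because its own drag holds it at rest. So at rest the tool only sees force once the foot load exceeds the drag, about 7 N. I'll take 0.5 mm steps (≤2.5 N each) and read the force right after each move as well as at rest.

```bash
python3 - <<'E'
from h import *
z=.2675
def rd(n):
    s=[]
    for _ in range(n): s.append(r.current_contact_force()[2]); r.sleep(.02)
    return s
b=.09
hit=0
while z>.243:
    z-=.0005; r.move_linear([*ROD,z],vel=.02); s=np.array(rd(5))-b
    print(round(r.current_t(),2),round(z,4),round(r.current_tool_pos()[2],4),s.round(1),s.mean().round(2))
    if s.mean()>1.3: break
E
```

```text
10.88 0.267 0.267 [ 1.3  0.   0.8 -0.1  0.8] 0.57
11.22 0.2665 0.2665 [1.4 1.6 2.4 1.5 1.4] 1.66
```

```bash
python3 - <<'E'
from h import *
z=.2665
def rd(n):
    s=[]
    for _ in range(n): s.append(r.current_contact_force()[2]); r.sleep(.02)
    return s
b=.09
while z>.243:
    z-=.0005 if z>.2585 else .0003
    r.move_linear([*ROD,z],vel=.03); s=np.array(rd(4))-b
    print(round(r.current_t(),2),round(z,4),round(r.current_tool_pos()[2],4),s.round(1),s.mean().round(2))
    if s.mean()>2.8: break
E
```

```text
11.53 0.266 0.266 [1.1 2.2 0.7 1.5] 1.39
11.85 0.2655 0.2654 [1.4 1.  0.9 1.1] 1.12
12.17 0.265 0.2649 [1.6 1.3 1.4 1.5] 1.48
12.48 0.2645 0.2645 [1.5 1.4 1.6 1.6] 1.51
12.8 0.264 0.2639 [1.4 1.  1.4 1.1] 1.22
13.12 0.2635 0.2634 [0.5 1.8 1.  0.8] 1.04
13.43 0.263 0.263 [0.7 0.9 0.5 1.3] 0.88
13.75 0.2625 0.2625 [ 2.  -0.2  1.   0.6] 0.84
14.07 0.262 0.2619 [-0.   0.9  1.   0.9] 0.69
14.38 0.2615 0.2615 [1.6 0.7 0.6 1. ] 0.97
14.7 0.261 0.2609 [1.2 1.4 1.5 0.7] 1.21
15.02 0.2605 0.2604 [1.5 0.9 1.  0.8] 1.06
15.33 0.26 0.2599 [1.  1.3 0.9 1.6] 1.2
15.65 0.2595 0.2594 [1.3 1.  1.8 0.6] 1.17
15.97 0.259 0.259 [1.1 2.1 0.7 0.9] 1.18
16.28 0.2585 0.2585 [1.5 1.6 1.1 1.4] 1.41
16.6 0.2582 0.2582 [0.5 1.6 2.5 2.4] 1.74
16.92 0.2579 0.2579 [1.9 1.4 0.9 1.8] 1.49
17.23 0.2576 0.2576 [1.  0.5 1.2 1.4] 1.01
17.55 0.2573 0.2573 [1.2 1.6 1.6 1.2] 1.42
17.87 0.257 0.257 [1.2 0.9 2.  1.2] 1.33
18.18 0.2567 0.2567 [1.2 1.7 0.8 0.5] 1.07
18.5 0.2564 0.2564 [0.6 1.7 1.4 1.5] 1.31
18.82 0.2561 0.2561 [1.9 1.  1.5 1.1] 1.38
19.13 0.2558 0.2557 [1.3 0.6 1.8 1.6] 1.31
19.45 0.2555 0.2555 [1.1 2.1 2.1 1.3] 1.63
19.77 0.2552 0.2552 [1.9 1.9 2.5 1.2] 1.87
20.08 0.2549 0.2549 [2.1 1.  1.8 1.8] 1.69
20.4 0.2546 0.2546 [1.5 2.  1.5 1.5] 1.62
20.72 0.2543 0.2543 [2.2 1.2 2.2 1. ] 1.65
21.03 0.254 0.2539 [2.5 2.  1.1 1.2] 1.71
21.35 0.2537 0.2537 [1.4 1.1 1.2 1.4] 1.23
21.67 0.2534 0.2534 [1.  1.8 2.1 1.7] 1.68
21.98 0.2531 0.2531 [1.9 1.1 0.5 1.9] 1.36
22.3 0.2528 0.2528 [1.5 2.  1.6 1.6] 1.68
22.62 0.2525 0.2525 [0.8 1.3 2.1 0.7] 1.24
22.93 0.2522 0.2523 [2.7 3.  1.7 2.3] 2.42
23.25 0.2519 0.252 [3.4 4.3 4.8 4.2] 4.16
```

The contact shows clearly: the reading rose from 1.5 N to 2.4 and then 4.2 N, so the foot load is about 2.5–3 N. I'll back off upward and go to the lever.

```bash
python3 - <<'E'
from h import *
r.move_linear([*ROD,.285],vel=.1)
def pose(phi,off=.026):
    u=np.array([np.cos(phi),np.sin(phi)]);t=np.array([np.sin(phi),-np.cos(phi)])
    return PIV+.065*u-off*t, quat(phi+np.pi)
p,q=pose(np.radians(-6))
r.move_to([*p,.29],q)
r.move_linear([*p,.210],vel=.15)
print(r.current_t(),r.current_tool_pos(),r.current_contact_force())
zoom("d");grip("d")
E
```

```text
27.2083 [0.69075295 0.0797063  0.21101816] [0.29204453 0.94384832 0.16962769]
ring 29 338.6896551724138 156.6206896551724 [0.633  0.1002 0.2139]
```

View pics/d_z.png

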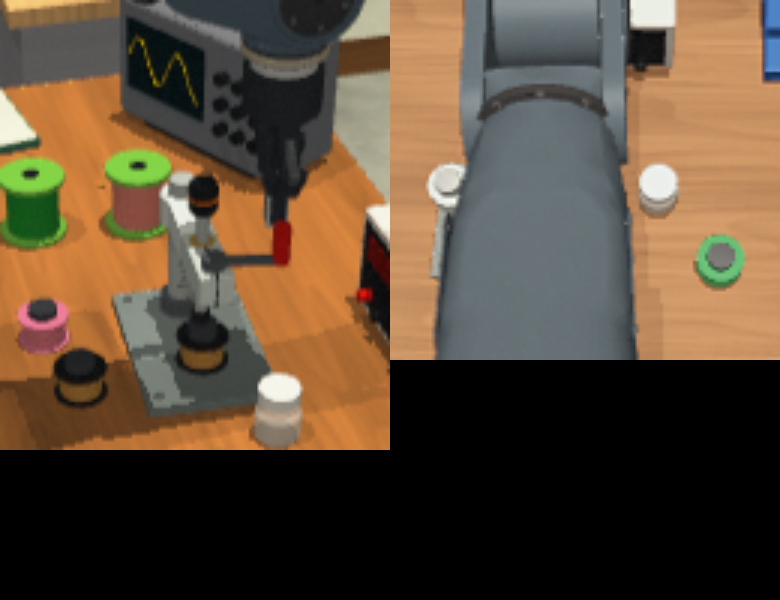

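The rod stays down with its foot on the core at (204,322), and the fingertips are just behind the knob at (282,240). Next I swing the lever.

```bash
python3 - <<'E'
from h import *
def pose(phi,off=.026):
    u=np.array([np.cos(phi),np.sin(phi)]);t=np.array([np.sin(phi),-np.cos(phi)])
    return PIV+.065*u-off*t, quat(phi+np.pi), t
b=r.current_contact_force()
deg=-6
while deg>-96:
    deg-=8 if deg>-66 else 2.5
    p,q,t=pose(np.radians(deg))
    r.move_linear([*p,.210],q,vel=.05 if deg>-66 else .03)
    f=-(r.current_contact_force()-b)[:2]@t
    print(round(r.current_t(),2),deg,round(f,2),(r.current_contact_force()-b).round(1),(r.current_tool_pos()[:2]-p).round(4))
    if f>12: break
    if r.current_t()>42: break
E
```

```text
27.65 -14 0.08 [ 0.1  0.1 -1.2] [ 0.0002 -0.    ]
27.99 -22 0.45 [ 0.9  0.1 -0.7] [0.     0.0002]
28.33 -30 -0.05 [ 0.3 -0.2 -0.8] [-0.      0.0002]
28.68 -38 0.42 [ 0.8 -0.1 -0.9] [-0.      0.0001]
29.02 -46 1.11 [ 0.5  1.1 -1.3] [-0.      0.0001]
29.36 -54 -0.18 [-0.4  0.3 -0.4] [0.     0.0001]
29.7 -62 0.62 [ 0.4  0.5 -1.7] [0.     0.0001]
30.18 -70 2.95 [ 2.2  2.6 -0.1] [0.0001 0.0002]
30.43 -72.5 2.73 [ 2.1  2.3 -0.9] [0.0001 0.0002]
30.68 -75.0 2.13 [ 1.6  2.3 -1.5] [0.     0.0001]
30.93 -77.5 2.74 [ 2.5  1.4 -0.9] [0. 0.]
31.18 -80.0 2.19 [ 1.9  1.8 -1. ] [ 0. -0.]
31.43 -82.5 1.7 [ 1.6  0.6 -1.1] [ 0. -0.]
31.68 -85.0 2.05 [ 1.8  2.9 -0.6] [ 0. -0.]
31.93 -87.5 6.12 [ 6.   2.8 -2.2] [0.0007 0.0002]
32.17 -90.0 20.29 [20.3  6.9 -8.5] [0.0027 0.0007]
```

It reached the end stop: force rose from about 2 N to 6 and then 20 N. I'll back off, lift clear and check.

```bash
python3 - <<'E'
from h import *
def pose(phi,off=.026):
    u=np.array([np.cos(phi),np.sin(phi)]);t=np.array([np.sin(phi),-np.cos(phi)])
    return PIV+.065*u-off*t, quat(phi+np.pi)
p,q=pose(np.radians(-90),.038)
r.move_linear([*p,.210],vel=.06)
r.move_linear([*p,.30],vel=.15)
r.move_linear([p[0]-.13,p[1]-.25,.34],vel=.25)
print(r.current_t(),r.current_contact_force())
zoom("e");grip("e")
for n,(u0,u1,v0,v1) in dict(side=(325,385,155,215),top=(270,345,140,185)).items():
    d=load("e",n);W=cloud(d);hsv=cv2.cvtColor(d["pixels"],cv2.COLOR_RGB2HSV).astype(int)
    w=np.zeros(hsv.shape[:2],bool);w[v0:v1,u0:u1]=1
    m=w&((hsv[...,0]<5)|(hsv[...,0]>175))&(hsv[...,1]>150)&(W[...,2]>.15);P=W[m]
    if len(P):
        c=np.nanmedian(P[P[:,2]>.2],0);ang=np.arctan2(*(c[:2]-PIV)[::-1]);print(n,len(P),c.round(4),"lever",(YAW-np.pi/2)-ang,np.hypot(*(c[:2]-PIV)))
E
```

```text
34.5667 [ 0.0831104   0.07210883 -0.18236284]
ring 0 nan nan [nan nan nan]
top 33 [ 0.6274 -0.001   0.2086] lever 1.437210181776585 0.06179986861552169h.py:25: RuntimeWarning: Mean of empty slice.
  vv,uu=np.nonzero(m);print("ring",len(vv),uu.mean(),vv.mean(),np.median(W[m],0).round(4))
  ret = ret.dtype.type(ret / rcount)
  return _methods._mean(a, axis=axis, dtype=dtype,
  ret = um.true_divide(
```

View pics/e_z.png

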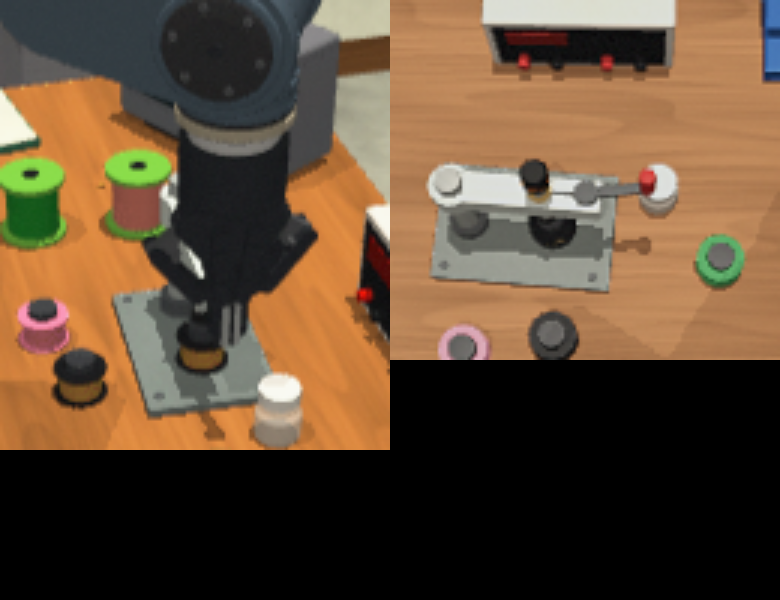

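The top view shows the knob at (647,182), in line with the arm, at about 1.4 rad. The gripper blocks the side view, so I'll move it aside for one more check of the foot.

```bash
python3 - <<'E'
from h import *
p=r.current_tool_pos();r.move_linear([p[0]-.03,p[1]-.22,.36],vel=.25)
zoom("f");grip("d");grip("f");print(r.current_t())
E
```

```text
ring 29 338.6896551724138 156.6206896551724 [0.633  0.1002 0.2139]
ring 0 nan nan [nan nan nan]
35.8083h.py:25: RuntimeWarning: Mean of empty slice.
  vv,uu=np.nonzero(m);print("ring",len(vv),uu.mean(),vv.mean(),np.median(W[m],0).round(4))
  ret = ret.dtype.type(ret / rcount)
  return _methods._mean(a, axis=axis, dtype=dtype,
  ret = um.true_divide(
```

View pics/f_z.png

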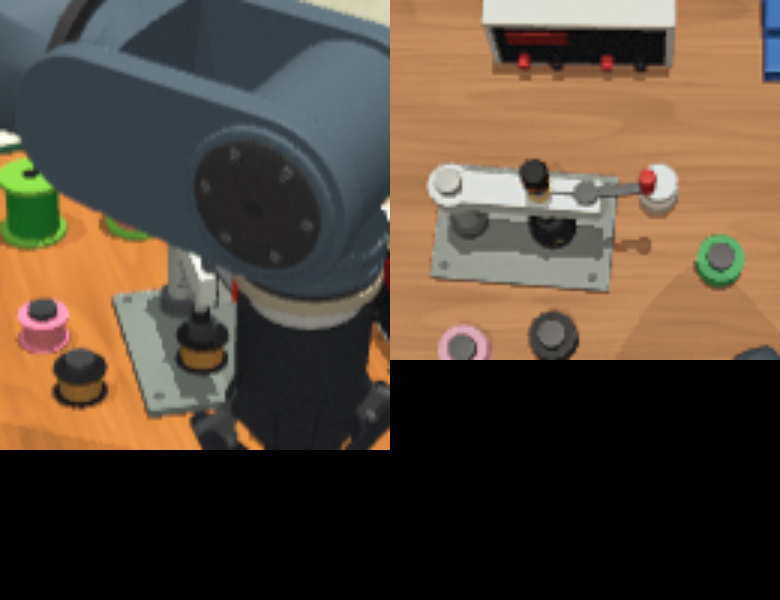

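The foot still sits on the core at (204,320), the coil is at the same pixels as before (202,345), and the lever is at its stop. I'm handing it in.

```bash
python3 -c "
from h import *
r.hand_in();print(r.current_t())"
```

```text
the job is handed in; nothing more can be done
the job is handed in; nothing more can be done
```

I set the depth stop and handed the job in at about 36 s of the 48 s; no verdict was reported. I pushed the rod down from above its grip with closed fingers until the foot met the core. Then I backed off and swung the red-knobbed lever clockwise to its end stop.

- **Foot on core:** the reading rose from about 1.5 N of sliding push to 4.2 N, which I take as about 2.5–3 N on the core. The foot force itself can't be read directly. The last side picture still shows the foot on the core and the coil where it stood.
- **Lever:** the push force jumped to 20 N at the stop. The top picture then gave about 1.44 rad against the true stop of 1.40, which is within the measuring error. The side view couldn't confirm it because the arm was in the way.
- **Failed check:** my last numeric check of the grip height found nothing, also because the arm hid it. I relied on the picture of the foot instead.
- **Bystanders:** I didn't measure them one by one. Those visible in the last pictures looked unmoved, and the robot did not work near the others.

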